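Lock the crate stop into its keyhole plate and pull-test it

TASK

Take the orange crate stop out of the rack, put its foot through the wide end of the yellow keyhole plate and slide it fully home along the narrow slot, square with the plate. Then prove the joint: pull straight up on the stop with about 12 N for a second, and let it settle back flat on the plate and let go. Never load the plate with more than 22 N, and leave the blue stop, the can and the tub alone.

Things in the scene. Friction and masses are not known exactly. Their poses are not given: they have to be found in the camera images.
- stop_center (a point): Centre of the upright grip block of the orange crate stop (about 0.18 kg): a block 30 x 30 mm wide and 50 mm high, x and y square to its faces, z up. Below it comes a steel flange 44 mm in diameter and 6 mm thick, whose underside lies 31 mm below this point. The stop stands in one of the two holes of the rack, its flange resting on the rack.
- stop: The same orange crate stop; origin at the bottom of its foot, 65 mm below the centre of the grip block, z up. The foot, below the flange and on the same axis, is a shank 12 mm in diameter and 24 mm long, then a mushroom head 24 mm in diameter and 10 mm thick with a chamfered lower edge.
- blue_stop_center (a point): Centre of the grip block of a second, blue stop of the same shape and size, in the other hole of the rack. Not to be moved.
- rack: Grey plastic rack, 60 (x) x 190 (y) x 42 mm high, fixed; origin at the centre of its underside. Its two 30 mm through holes lie at y = +55 and -55 mm, and either may hold the orange stop.
- keyhole_mouth (a point): Centre of the wide end of the keyhole, at the top face of the yellow plate (54 mm above the table). The wide end is a square opening of 32 x 32 mm. x points along the slot, from the wide end to the narrow end; z up.
- slot_end (a point): Where the axis of the shank stands when the stop is fully home, at the plate's top face, 46 mm from the centre of the wide end along x; same axes. The slot narrows from 26 to 16 mm over the 14 mm after the wide opening, then stays 16 mm wide up to its closed end, 6 mm beyond this point.
- plate: Yellow keyhole plate, 110 (x) x 80 (y) x 3 mm, origin at the centre of its underside, 51 mm above the table. It has a thin skirt 26 mm deep, floats on stiff springs on a fixed dock and gives only about 1 mm per 7 N up or down, to stops 8 mm either way; over 40 mm free depth below. Under the slot sits a hidden retainer that catches the head: with the flange on the plate the stop can rise 4 to 18 mm before it catches; how far cannot be seen.
- can: Tin can with a green label, 66 mm in diameter, 80 mm high, origin at the centre of its underside. Not to be disturbed.
- tub: Empty white tub, 80 mm in diameter, 60 mm high, origin at the centre of its underside. Not to be disturbed.
Not all that is in view belongs to the job. Leave any pink look-alike of the part that bears keyhole_mouth alone.

How it is judged:
By the outcome, as a careful person would: the job done as asked, in the order asked, and still so for the second after the job is handed in, with the robot touching nothing.
It also fails if it takes over 61 s, if anything falls off the work surface, if the arm or the gripper's body presses on something with over 40 N, if the wrist force passes 120 N, or if a joint passes its speed limit or range.

ROBOT

A 6-joint arm with a two-finger parallel gripper is mounted at the origin on the work surface. World frame = base frame: x ahead of the robot, y to its left, z up, the work surface at z = 0. Lengths are in m, angles in rad, forces in N, time in s.
With the tool pointing down it reaches from about 0.35 to 0.875 m from the base axis. Payload 15.5 kg.
Tool frame: the origin (TCP) lies midway between the tips of the shut fingers; the grasp point (between the pads) lies 19 mm behind it (env.grip_depth is the distance from the TCP to the grasp point, in m); z points along the fingers, y is the direction in which the jaws open and shut (so a half turn about z gives the same grasp; the last joint's range is limited). The gripper opens to 85 mm and grips with 20 to 120 N. Pads are 22 mm wide; open, the fingers measure 114 mm over their backs; the gripper's body (76 mm by 85 mm) begins 54 mm behind the grasp point. The pads swing forward as they close: fully open they stand 13 mm farther back than shut.
Start: joints at [-1.393, 0.494, 1.345, -0, 1.302, -0.096], TCP at [0.168, -0.602, 0.231] pointing down, gripper open.
Joint ranges: [-2.91, 2.91], [-0.82, 2.16], [0.22, 2.67], [-1.22, 4.37], [0.12, 2.79], [-3.08, 3.08]. Speed limits (rad/s): [1.89, 1.89, 2.57, 3.01, 3.01, 3.01].

INTERFACE

Orientations are given as [roll, pitch, yaw] about the fixed x, y, z axes, in that order (R = Rz(yaw) Ry(pitch) Rx(roll)).
In Python, from plant import sensors, capture, camera_model, workorder, env gives the robot as it stands.
- The arm moves only by the tool carry_out, never from a script. Its argument "motion" is a list of rows, each a list of 2 entries, a list of its own where there are three numbers: the shift along the tool's x, y, z scaled (see below), then the turn, a rotation vector about the tool's x, y, z scaled (see below). In form: [[[tx, ty, tz], [ax, ay, az]], ...]. A call has 1 to 12 rows; each row is the pose to reach, as a shift and turn from the pose commanded when the call began, along the tool's axes at that moment; what a row does not reach only later rows make up. The controller multiplies each number of a shift by 0.75 m and each number of a turn by pi/2 rad. A row lasts 1/8 s, in which the tool goes at most 62.5 mm and 10.7 degrees, less where a joint would pass 70% of its speed; a pose out of reach is approached as far as the arm can. A call with a number of a shift or a turn outside -1 to 1 is refused whole. A call with a gripper value outside its range is refused whole. "hand" is the opening, from -1 (shut) to 1 (fully open), set as the call begins (left out, the last holds). The fingers move at their own pace and stop on an object; "force" is the grip in N (left out, the last holds). Time passes only in rows, so rows that repeat a pose let the fingers close. It gives the time, the measured TCP pose, the force and the opening at its end, in the units of the state.
- sensors.state(): the state, without advancing time (a new reading comes with each control period).
- capture(name): name is "side" or "top"; returns (picture, depth): 420x560x3 uint8, blue, green, red; 420x560 float32, m along the optical axis (not along the pixel's ray), 0 where there is no reading.
- camera_model(name): a dict with "fx", "fy", "cx", "cy" (pixels), "k1" (the pictures are not rectified: a ray, as slopes to the right and down, at radius r is drawn at 1 + k1 r^2 times it, then the intrinsics apply), "world_from_camera" (4x4, takes a point from camera to world coordinates). Camera axes: x right, y down, z forward; pixel columns grow to the right and rows downward; lengths in m; the calibration is good to about 2 mm. A picture is of the moment at which its call begins. camera_model takes no time and is no camera call.
- workorder.job_done(): hands the job in, once; it reports no verdict.
The state is a dict: "t": time; "q": joint angles; "qvel": joint speeds; "joint_torque": joint torques, N m; "tcp_pos": TCP position; "tool_rot": TCP orientation; "ft_force": force on the tool from outside, world axes, zero at the start; "torque": the same for the moment, N m; "finger_gap": opening from 0.0 (shut) to 1.0 (fully open).
Only numpy, scipy, OpenCV 4.12 (cv2) and the standard library are available. Lean on these libraries where they do the work, as an engineer would, in place of code of your own. Each camera call takes 0.05 s, during which the arm holds its last target. There are 200 camera calls.

## Working session

There is one attempt and no reset: what is moved stays moved. The work goes in short steps, Python scripts to look and compute and a tool call to move; the robot and the scene stay as the last step left them, time stands still between calls to the robot, and variables do not carry over. Pictures are saved under pics/ and viewed, about 8 in all and at most 12, crops included, and the job is handed in when it is done.

Besides the shell and the picture viewer there is one more tool, called as name(argument=value, ...) on one line, values as JSON. carry_out: Moves the arm, as the interface text tells. Shifts and turns lie within -1 to 1; 1 stands for 0.75 m of shift or pi/2 rad of turn. Its arguments: {"type":"object","properties":{"motion":{"type":"array"},"hand":{"type":"number"},"force":{"type":"number"}},"required":["motion"]}

```bash
mkdir -p pics; ls; python3 - <<'E'
from plant import sensors, capture, camera_model, workorder, env
import cv2, numpy as np
print(sensors.state())
for n in ("top","side"):
    im,d=capture(n); cv2.imwrite(f"pics/{n}0.png",im); np.save(f"pics/{n}0.npy",d); m=camera_model(n); print(n,m)
print(env.grip_depth)
E
```

```text
pics
{'t': 0.0, 'q': array([-1.39349439e+00,  4.94229998e-01,  1.34611378e+00, -1.71808986e-05,
        1.30253296e+00, -9.54917040e-02]), 'qvel': array([-0.00057533, -0.00046022,  0.00087657, -0.00015817,  0.00191873,
       -0.00126741]), 'joint_torque': array([-7.14374983e-03, -8.82163095e+01, -3.83872998e+01, -8.45165578e-04,
        1.00960050e-02,  3.58322063e-05]), 'tcp_pos': array([ 0.16832763, -0.60152895,  0.23067704]), 'tool_rot': array([-3.14031284e+00, -1.05948352e-04,  2.72798137e-01]), 'ft_force': array([ 0.47511784,  0.99960873, -0.37040597]), 'torque': array([-0.04142393,  0.00595474,  0.02915517]), 'finger_gap': 0.9954120399529883}
top {'fx': 544.8564475404642, 'fy': 544.8564475404642, 'cx': 273.2903060745336, 'cy': 211.5061205184256, 'k1': -0.09983260395273222, 'world_from_camera': array([[ 2.91926904e-02, -9.89057593e-01,  1.44612809e-01,
         4.83235880e-01],
       [-9.99573385e-01, -2.87532625e-02,  5.12820214e-03,
        -4.38557642e-03],
       [-9.13997192e-04, -1.44700821e-01, -9.89475031e-01,
         1.05909951e+00],
       [ 0.00000000e+00,  0.00000000e+00,  0.00000000e+00,
         1.00000000e+00]])}
side {'fx': 439.99251417863496, 'fy': 439.99251417863496, 'cx': 285.16557805385315, 'cy': 202.52482162948087, 'k1': 0.023152578209098874, 'world_from_camera': array([[ 0.99221398, -0.06295102,  0.10746433,  0.52312825],
       [-0.12387923, -0.58791981,  0.79937741, -0.739029  ],
       [ 0.01285878, -0.80646604, -0.59114058,  0.63854381],
       [ 0.        ,  0.        ,  0.        ,  1.        ]])}
0.0187
```

View pics/top0.png

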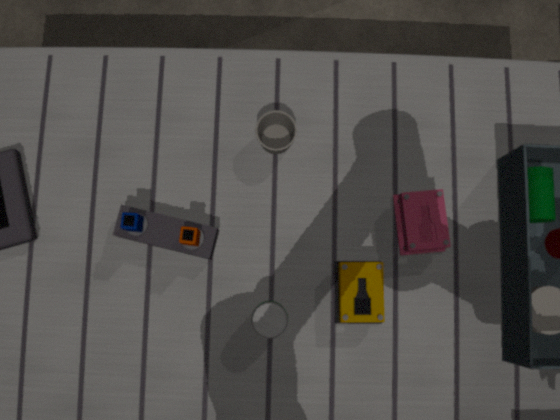

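View pics/side0.png

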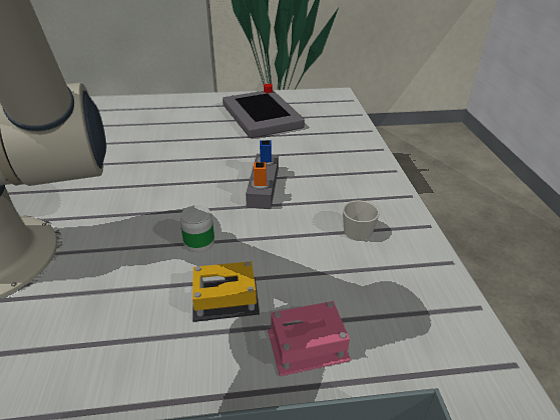

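The top view shows the orange stop at about (190,236) in the grey rack. The yellow plate is at (361,292), with its wide end at (362,305) and its narrow end up the image (+x). The can is at (270,319), the tub at (276,130) and the pink decoy at (422,222).

```bash
cat > h.py <<'E'
import cv2, numpy as np
from plant import sensors, capture, camera_model
def proj(n,P):
    m=camera_model(n); T=np.linalg.inv(m["world_from_camera"]); p=np.asarray(P)@T[:3,:3].T+T[:3,3]
    s=p[...,:2]/p[...,2:]; s=s*(1+m["k1"]*(s**2).sum(-1,keepdims=True))
    return s*[m["fx"],m["fy"]]+[m["cx"],m["cy"]]
def ortho(n,im,z,c,half,res):
    """metric top-down resample at height z: row down=-x, col right=-y"""
    N=int(2*half/res); i=(np.arange(N)-N/2+.5)*res
    X,Y=np.meshgrid(c[0]-i,c[1]-i,indexing="ij")
    uv=proj(n,np.stack([X,Y,np.full_like(X,z)],-1)).astype(np.float32)
    return cv2.remap(im,uv[...,0],uv[...,1],cv2.INTER_LINEAR)
def world(n,d,uv):
    m=camera_model(n); u,v=np.asarray(uv,float).T; z=d[v.astype(int),u.astype(int)]
    K=np.array([[m["fx"],0,m["cx"]],[0,m["fy"],m["cy"]],[0,0,1]])
    s=cv2.undistortPoints(np.stack([u,v],-1)[:,None],K,np.array([m["k1"],0,0,0.]))[:,0]
    # k1 model applies forward as in OpenCV
    p=np.c_[s*z[:,None],z]; T=m["world_from_camera"]; return p@T[:3,:3].T+T[:3,3]
def hsvmask(im,lo,hi): return cv2.inRange(cv2.cvtColor(im,cv2.COLOR_BGR2HSV),lo,hi)
E
python3 - <<'E'
from h import *
for n in ("top","side"):
    im=cv2.imread(f"pics/{n}0.png"); d=np.load(f"pics/{n}0.npy")
    for name,lo,hi,zr in (("orange",(5,170,80),(14,255,255),(.08,.11)),("blue",(105,150,60),(125,255,255),(.08,.11)),("yellow",(20,170,60),(32,255,255),(.048,.06))):
        vv,uu=np.nonzero(hsvmask(im,lo,hi)); w=world(n,d,np.c_[uu,vv])
        k=(w[:,2]>zr[0])&(w[:,2]<zr[1]); q=w[k]
        print(n,name,len(w),k.sum(), np.median(w[:,2]).round(4), np.percentile(w[:,2],95).round(4))
        if k.sum()>5:
            r=cv2.minAreaRect((q[:,:2]*1000).astype(np.float32)); print("  rect mm",np.round(r[0],1),np.round(r[1],1),round(r[2],1), "z",np.median(q[:,2]).round(4))
im=cv2.imread("pics/top0.png"); d=np.load("pics/top0.npy")
w=world("top",d,[(270,319),(276,130),(140,232),(362,270),(190,236)]);print(w.round(4))
a=ortho("top",im,.098,w[4][:2],.06,.0003); b=ortho("top",im,.054,w[3][:2],.06,.0003)
cv2.imwrite("pics/o1.png",cv2.convertScaleAbs(np.hstack([a,b]),alpha=1.6)); print(w[4][:2],w[3][:2])
E
```

```text
top orange 146 146 0.0983 0.101
  rect mm [577.4 151.3] [29.9 30. ] 85.4 z 0.0983
top blue 132 132 0.0987 0.1011
  rect mm [600.  258.7] [29.7 29.1] 86.4 z 0.0987
top yellow 2047 1951 0.0544 0.0576
  rect mm [ 487.  -165.1] [108.1  79.9] 1.0 z 0.0545
side orange 248 112 0.0775 0.0977
  rect mm [579.7 145.1] [32.5 26.1] 84.8 z 0.0929
side blue 201 90 0.0775 0.0974
  rect mm [602.3 255.1] [33.6 25.6] 84.5 z 0.0916
side yellow 2216 1593 0.0526 0.0548
  rect mm [ 489.3 -168.9] [109.   83.3] 2.4 z 0.0532
[[ 4.337e-01  9.000e-04  7.930e-02]
 [ 8.023e-01  5.000e-04  5.400e-03]
 [ 5.848e-01  2.496e-01  4.890e-02]
 [ 5.260e-01 -1.655e-01  5.520e-02]
 [ 5.753e-01  1.468e-01  1.001e-01]]
[0.57526351 0.14683007] [ 0.52597624 -0.16552086]
```

View pics/o1.png

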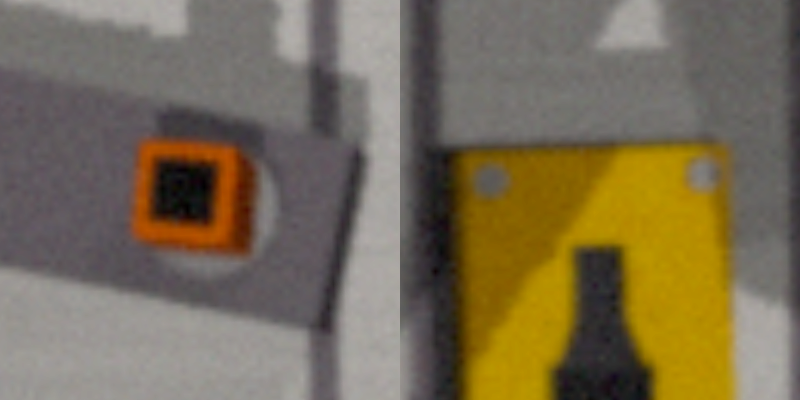

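The crop confirms both: the orange block's top face is centred near (188,195), turned a few degrees. In the right half, the slot's closed end is at row 247 and its axis at column 599. Next I fit both with proper outlines.

```bash
cat > fit.py <<'E'
from h import *
from scipy.optimize import minimize
KH=np.array([(-16,-16),(16,-16),(16,-13),(30,-8),(52,-8),(52,8),(30,8),(16,13),(16,16),(-16,16)])/1000.
def place(poly,p):
    c,s=np.cos(p[2]),np.sin(p[2]); return poly@np.array([[c,s],[-s,c]])+p[:2]
def score(n,score_im,poly,z,p):
    """mean of score_im just inside minus just outside outline (world poly at height z)"""
    q=place(poly,p); e=np.roll(q,-1,0)-q; t=np.linspace(.06,.94,25)
    pts=q[:,None]+t[None,:,None]*e[:,None]; nn=np.stack([-e[:,1],e[:,0]],-1); L=np.linalg.norm(e,axis=1,keepdims=True); nn=nn/L
    tot=0
    for o in (.0015,.003):
        v=[]
        for s in (o,-o):
            P=pts+s*nn[:,None]; uv=proj(n,np.dstack([P,np.full(P.shape[:2],z)])).astype(np.float32)
            v.append(cv2.remap(score_im,uv[...,0],uv[...,1],cv2.INTER_LINEAR))
        tot+=((v[0]-v[1]).mean(1)*L[:,0]).sum()/L.sum()
    return -tot
def fit(n,sim,poly,z,p0):
    best=None
    for dx in (-.002,0,.002):
        for dy in (-.002,0,.002):
            p=np.array(p0)+[dx,dy,0]
            r=minimize(lambda x:score(n,sim,poly,z,x*[1e-3,1e-3,1e-2]),p/[1e-3,1e-3,1e-2],method="Nelder-Mead",options=dict(initial_simplex=p/[1e-3,1e-3,1e-2]+np.array([[0,0,0],[2,0,0],[0,2,0],[0,0,5]])))
            if best is None or r.fun<best.fun: best=r
    return best.x*[1e-3,1e-3,1e-2],best.fun
def sat(im): # "colourfulness" in 0..1 : chroma relative to brightness
    f=im.astype(np.float32); return ((f[...,2]-f[...,0])/(f.max(-1)+15)).astype(np.float32)
def rect(a,b): return np.array([(-a,-b),(a,-b),(a,b),(-a,b)])/2000.
E
python3 - <<'E'
from fit import *
for n in ("top","side"):
    im=cv2.imread(f"pics/{n}0.png"); s=sat(im)
    print(n,"plate",fit(n,s,rect(110,80),.054,[.487,-.165,.01]))
    print(n,"keyhole",fit(n,1-s,KH,.054,[.46,-.165,.01]))
    r=cv2.cvtColor(im,cv2.COLOR_BGR2GRAY).astype(np.float32)/255
    print(n,"stop", fit(n,np.maximum(s,0) if n=="top" else s,rect(30,30),.098,[.577,.151,-.07]))
    print(n,"inner",fit(n,1-s,rect(19,19),.098,[.577,.151,-.07]))
E
```

```text
Traceback (most recent call last):
  File "fit.py", line 23, in fit
    r=minimize(lambda x:score(n,sim,poly,z,x*[1e-3,1e-3,1e-2]),p/[1e-3,1e-3,1e-2],method="Nelder-Mead",options=dict(initial_simplex=p/[1e-3,1e-3,1e-2]+np.array([[0,0,0],[2,0,0],[0,2,0],[0,0,5]])))
  File "fit.py", line 23, in <lambda>
    r=minimize(lambda x:score(n,sim,poly,z,x*[1e-3,1e-3,1e-2]),p/[1e-3,1e-3,1e-2],method="Nelder-Mead",options=dict(initial_simplex=p/[1e-3,1e-3,1e-2]+np.array([[0,0,0],[2,0,0],[0,2,0],[0,0,5]])))
                        ~~~~~^^^^^^^^^^^^^^^^^^^^^^^^^^^^^^^^^
  File "fit.py", line 14, in score
    P=pts+s*nn[:,None]; uv=proj(n,np.dstack([P,np.full(P.shape[:2],z)])).astype(np.float32)
                           ~~~~^^^^^^^^^^^^^^^^^^^^^^^^^^^^^^^^^^^^^^^^^
  File "h.py", line 4, in proj
    m=camera_model(n); T=np.linalg.inv(m["world_from_camera"]); p=np.asarray(P)@T[:3,:3].T+T[:3,3]
ValueError: time passes only in moves, steps and waits
```

```bash
sed -i 's/^from plant import sensors, capture, camera_model$/from plant import sensors, capture\nimport plant, functools\ncamera_model=functools.cache(plant.camera_model)/' h.py
python3 - <<'E'
from fit import *
for n in ("top","side"):
    im=cv2.imread(f"pics/{n}0.png"); s=sat(im)
    print(n,"plate",fit(n,s,rect(110,80),.054,[.487,-.165,.01]))
    print(n,"keyhole",fit(n,1-s,KH,.054,[.46,-.165,.01]))
    print(n,"stop", fit(n,s,rect(30,30),.098,[.577,.151,-.07]))
    print(n,"inner",fit(n,1-s,rect(19,19),.098,[.577,.151,-.07]))
print(sensors.state()["t"])
E
```

```text
top plate (array([ 0.48659348, -0.16420067,  0.02172863]), np.float64(-1.0814505988045742))
top keyhole (array([ 0.46065494, -0.16604857,  0.03293354]), np.float64(-0.9673623563990817))
top stop (array([ 0.57706794,  0.15135869, -0.09550952]), np.float64(-1.0284033436328173))
top inner (array([ 0.57790265,  0.15147665, -0.11088078]), np.float64(-1.0432216152548792))
side plate (array([ 0.48869926, -0.1686956 ,  0.02898303]), np.float64(-0.9818377008563597))
side keyhole (array([ 0.46222586, -0.16930141,  0.01989459]), np.float64(-1.1138958027374883))
side stop (array([ 0.58023838,  0.1471986 , -0.14552544]), np.float64(-1.1780129152757588))
side inner (array([ 0.57953308,  0.14835264, -0.0920525 ]), np.float64(-1.7443026527762417))
0.1
```

```bash
cat >> h.py <<'E'
from scipy.spatial.transform import Rotation as Rot
def go(pos,yaw,s=None):
    s=s or sensors.state(); R=Rot.from_euler("xyz",s["tool_rot"])
    sh=R.inv().apply(np.array(pos)-s["tcp_pos"])/.75
    tu=(R.inv()*Rot.from_euler("xyz",[np.pi,0,yaw])).as_rotvec()/(np.pi/2)
    print("shift",sh.round(4).tolist(),"turn",tu.round(4).tolist())
def st():
    s=sensors.state(); print("t",round(s["t"],2),"tcp",s["tcp_pos"].round(4),"rot",s["tool_rot"].round(4),"F",s["ft_force"].round(2),"M",s["torque"].round(2),"gap",round(s["finger_gap"],3)); return s
E
python3 -c "
from h import *
s=st(); go((.5785,.150,.20),1.471,s)"
```

```text
t 0.1 tcp [ 0.1683 -0.6016  0.2308] rot [-3.1406e+00 -1.0000e-04  2.7280e-01] F [-0.28  0.47  0.78] M [-0.02  0.03 -0.02] gap 0.996
shift [0.7966, -0.8177, 0.042] turn [-0.0005, -0.0004, -0.7628]
```

carry_out(motion=[[[0.797,-0.818,0.0],[0,0,-0.763]],[[0.797,-0.818,0.0],[0,0,-0.763]],[[0.797,-0.818,0.0],[0,0,-0.763]],[[0.797,-0.818,0.0],[0,0,-0.763]],[[0.797,-0.818,0.0],[0,0,-0.763]],[[0.797,-0.818,0.0],[0,0,-0.763]],[[0.797,-0.818,0.0],[0,0,-0.763]],[[0.797,-0.818,0.042],[0,0,-0.763]],[[0.797,-0.818,0.042],[0,0,-0.763]],[[0.797,-0.818,0.042],[0,0,-0.763]],[[0.797,-0.818,0.042],[0,0,-0.763]],[[0.797,-0.818,0.042],[0,0,-0.763]]], hand=1)

```text
t: 1.6
tcp_pos: [0.5279, 0.0578, 0.2076]
tool_rot: [-3.142, 0.0, 1.472]
ft_force: [0.7, -0.9, 0.7]
finger_gap: 0.998
```

```bash
python3 -c "
from h import *
s=st(); go((.5785,.150,.057),1.471,s)"
```

```text
t 1.6 tcp [0.5279 0.0578 0.2076] rot [-3.1415e+00  1.0000e-04  1.4716e+00] F [ 0.69 -0.93  0.74] M [-0.03 -0.02 -0.04] gap 0.998
shift [0.129, 0.055, 0.2008] turn [-0.0001, 0.0001, 0.0004]
```

carry_out(motion=[[[0.129,0.055,0.06],[0,0,0]],[[0.129,0.055,0.06],[0,0,0]],[[0.129,0.055,0.06],[0,0,0]],[[0.129,0.055,0.06],[0,0,0]]])

```text
t: 2.1
tcp_pos: [0.5775, 0.1476, 0.1627]
tool_rot: [-3.141, 0.0, 1.472]
ft_force: [-1.0, 0.1, 0.5]
finger_gap: 1.0
```

```bash
python3 - <<'E'
from h import *
s=st(); go((.5785,.150,.057),1.471,s)
c,d=capture("side"); c2,_=capture("top")
u=proj("side",[.578,.150,.098]).astype(int); v=proj("top",[.578,.150,.098]).astype(int)
A=c[u[1]-70:u[1]+50,u[0]-70:u[0]+70]; B=c2[v[1]-60:v[1]+60,v[0]-60:v[0]+60]
cv2.imwrite("pics/g1.png",np.hstack([cv2.resize(x,None,fx=3,fy=3) for x in (A,B)])); print(u,v,A.shape,B.shape)
E
```

```text
t 2.1 tcp [0.5775 0.1476 0.1627] rot [-3.1408e+00  4.0000e-04  1.4718e+00] F [-0.99  0.13  0.48] M [-0.03  0.05  0.03] gap 1.0
shift [0.0034, 0.0011, 0.1409] turn [-0.0005, 0.0003, 0.0005]
[258 164] [188 234] (120, 140, 3) (120, 120, 3)
```

View pics/g1.png

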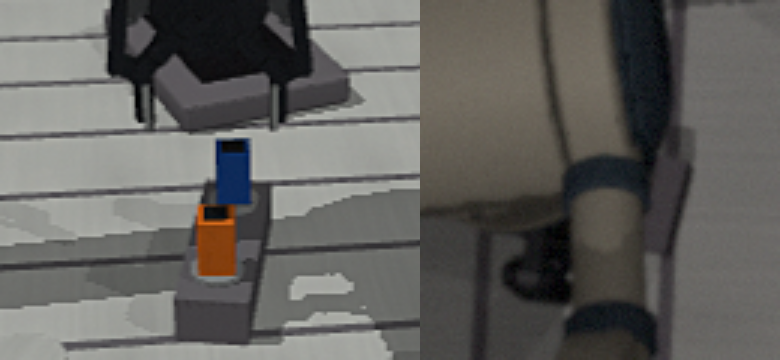

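The side crop shows the open fingers straddling the orange block; I descend.

carry_out(motion=[[[0.002,0.001,0.06],[0,0,0]],[[0.002,0.001,0.11],[0,0,0]],[[0.002,0.001,0.141],[0,0,0]],[[0.002,0.001,0.141],[0,0,0]],[[0.002,0.001,0.141],[0,0,0]]])

```text
t: 2.82
tcp_pos: [0.5795, 0.1489, 0.0585]
tool_rot: [3.14, -0.0, 1.471]
ft_force: [0.3, 1.0, -0.3]
finger_gap: 0.999
```

carry_out(motion=[[[0,0,0],[0,0,0]],[[0,0,0],[0,0,0]],[[0,0,0],[0,0,0]],[[0,0,0],[0,0,0]],[[0,0,0],[0,0,0]],[[0,0,0],[0,0,0]]], hand=-1, force=40)

```text
t: 3.58
tcp_pos: [0.579, 0.1493, 0.0576]
tool_rot: [3.141, -0.0, 1.471]
ft_force: [-1.7, -0.8, 7.8]
finger_gap: 0.342
```

```bash
python3 -c "
from h import *
s=st()"
```

```text
t 3.58 tcp [0.579  0.1493 0.0576] rot [ 3.1411e+00 -1.0000e-04  1.4714e+00] F [-1.65 -0.81  7.76] M [-0.08  0.21 -0.05] gap 0.342
```

carry_out(motion=[[[0,0,-0.04],[0,0,0]],[[0,0,-0.12],[0,0,0]],[[0,0,-0.19],[0,0,0]],[[0,0,-0.19],[0,0,0]],[[0,0,-0.19],[0,0,0]]])

```text
t: 4.2
tcp_pos: [0.5782, 0.1492, 0.1988]
tool_rot: [-3.14, 0.0, 1.471]
ft_force: [0.3, 0.1, -3.0]
finger_gap: 0.344
```

```bash
python3 -c "
from h import *
s=st(); go((.462,-.167,.20),1.596,s)"
```

```text
t 4.2 tcp [0.5782 0.1492 0.1988] rot [-3.1405e+00  3.0000e-04  1.4714e+00] F [ 0.29  0.15 -2.96] M [ 0.04 -0.    0.02] gap 0.344
shift [-0.4349, -0.1123, -0.0014] turn [-0.0007, 0.0001, -0.0793]
```

carry_out(motion=[[[-0.435,-0.112,0],[0,0,-0.079]],[[-0.435,-0.112,0],[0,0,-0.079]],[[-0.435,-0.112,0],[0,0,-0.079]],[[-0.435,-0.112,0],[0,0,-0.079]],[[-0.435,-0.112,0.04],[0,0,-0.079]],[[-0.435,-0.112,0.08],[0,0,-0.079]],[[-0.435,-0.112,0.1],[0,0,-0.079]],[[-0.435,-0.112,0.1],[0,0,-0.079]],[[-0.435,-0.112,0.1],[0,0,-0.079]]])

```text
t: 5.32
tcp_pos: [0.4628, -0.1666, 0.1245]
tool_rot: [-3.141, -0.0, 1.596]
ft_force: [0.5, 0.2, -3.0]
finger_gap: 0.345
```

```bash
python3 - <<'E'
from fit import *
s=st()
c,d=capture("side"); c2,d2=capture("top"); np.save("pics/side1.npy",d); np.save("pics/top1.npy",d2)
cv2.imwrite("pics/side1.png",c);cv2.imwrite("pics/top1.png",c2)
u=proj("side",[.48,-.167,.09]).astype(int); v=proj("top",[.48,-.167,.1]).astype(int)
A=c[u[1]-60:u[1]+60,u[0]-65:u[0]+65]; B=c2[v[1]-60:v[1]+60,v[0]-65:v[0]+65]
cv2.imwrite("pics/v1.png",np.hstack([cv2.resize(A,None,fx=4,fy=4,interpolation=2),cv2.resize(B,None,fx=2,fy=4)])); print(u-[65,60],v-[65,60])
E
```

```text
t 5.33 tcp [ 0.4628 -0.1666  0.1245] rot [-3.1409e+00 -4.0000e-04  1.5960e+00] F [ 0.46  0.17 -2.96] M [ 0.02  0.02 -0.02] gap 0.345
[151 204] [301 235]
```

View pics/v1.png

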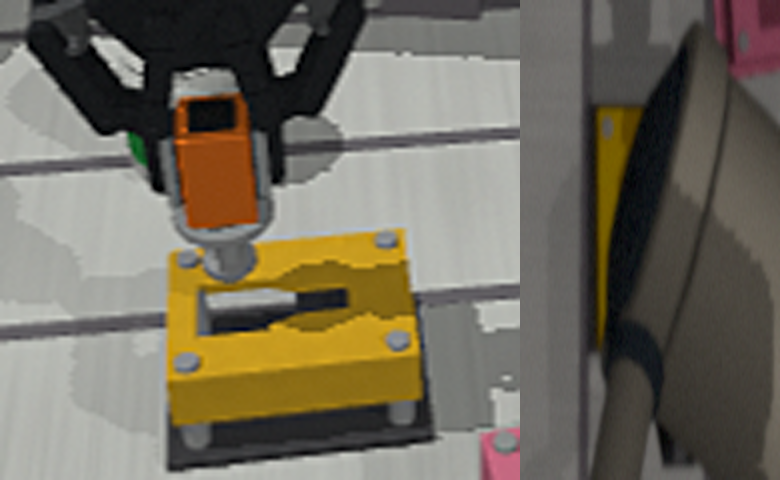

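The side crop shows the stop upright in the jaws, its head hanging just behind and above the wide end. The top camera is blocked by the arm. I fit the block in the side camera against the keyhole as fitted by that same camera.

```bash
python3 - <<'E'
from fit import *
c=cv2.imread("pics/side1.png"); s=sat(c); d=np.load("pics/side1.npy")
for z in (.162,.165,.168):
    print(z,fit("side",1-s,rect(19,19),z,[.463,-.167,.025]),fit("side",s,rect(30,30),z,[.463,-.167,.025]))
vv,uu=np.nonzero(hsvmask(c,(3,150,50),(14,255,255))); k=(vv>204)&(vv<324)&(uu>151)&(uu<281); w=world("side",d,np.c_[uu[k],vv[k]])
print("block z max",np.percentile(w[:,2],[1,50,90,97]).round(4))
f=w[(w[:,2]<.15)&(w[:,2]>.12)]; print("front face y",np.median(f[:,1]).round(4),"x range",np.percentile(f[:,0],[2,50,98]).round(4)); print(np.polyfit(f[:,0],f[:,1],1))
print("front tilt", np.polyfit(f[:,2],f[:,1],1))
print("keyhole",fit("side",1-s,KH,.054,[.462,-.168,.025]),"plate",fit("side",s,rect(110,80),.054,[.4887,-.1687,.02]))
# head/steel low-saturation pts
k=np.s_[235+10:285,190:230]
E
```

```text
0.162 (array([ 0.46336013, -0.16434747,  0.03472518]), np.float64(-1.7832157760858538)) (array([ 0.46322979, -0.16502906,  0.05464938]), np.float64(-1.17269421815945))
0.165 (array([ 0.46369304, -0.16792462,  0.04095967]), np.float64(-1.7768837809562688)) (array([ 0.46359794, -0.16867199,  0.05629913]), np.float64(-1.176690352520382))
0.168 (array([ 0.46401655, -0.17148675,  0.04009671]), np.float64(-1.768308445811272)) (array([ 0.46406505, -0.17241099,  0.05743053]), np.float64(-1.1795182478672364))
block z max [0.1161 0.1478 0.1641 0.1652]
front face y -0.1816 x range [0.45   0.4643 0.4785]
[ 0.00282999 -0.18293245]
front tilt [ 0.00673499 -0.18253026]
keyhole (array([ 0.46233346, -0.16940142,  0.01377985]), np.float64(-0.9644212605521554)) plate (array([ 0.48870207, -0.16879655,  0.03228854]), np.float64(-0.8845603156491726))
```

carry_out(motion=[[[-0.0019,-0.0017,0.0],[0,0,0.001]],[[-0.0019,-0.0017,0.015],[0,0,0.001]],[[-0.0019,-0.0017,0.03],[0,0,0.001]],[[-0.0019,-0.0017,0.045],[0,0,0.001]],[[-0.0019,-0.0017,0.056],[0,0,0.001]],[[-0.0019,-0.0017,0.064],[0,0,0.001]],[[-0.0019,-0.0017,0.064],[0,0,0.001]],[[-0.0019,-0.0017,0.064],[0,0,0.001]]])

```text
t: 6.42
tcp_pos: [0.4617, -0.1686, 0.0768]
tool_rot: [3.141, 0.0, 1.594]
ft_force: [-0.1, -0.7, -2.2]
finger_gap: 0.347
```

```bash
python3 -c "
from h import *
s=st(); go((.4615,-.168,.072),1.593,s)"
```

```text
t 6.42 tcp [ 0.4617 -0.1686  0.0768] rot [3.1413e+00 1.0000e-04 1.5938e+00] F [-0.12 -0.69 -2.23] M [ 0.03  0.01 -0.03] gap 0.347
shift [0.0008, -0.0003, 0.0064] turn [0.0002, 0.0001, 0.0005]
```

carry_out(motion=[[[0,0,0.003],[0,0,0]],[[0,0,0.006],[0,0,0]],[[0,0,0.006],[0,0,0]],[[0,0,0.006],[0,0,0]]])

```text
t: 6.92
tcp_pos: [0.4616, -0.1685, 0.0721]
tool_rot: [-3.142, -0.0, 1.594]
ft_force: [0.4, 0.2, -2.1]
finger_gap: 0.344
```

carry_out(motion=[[[0,0,0.002],[0,0,0]],[[0,0,0.002],[0,0,0]],[[0,0,0.002],[0,0,0]]])

```text
t: 7.3
tcp_pos: [0.4616, -0.1685, 0.0706]
tool_rot: [-3.142, 0.0, 1.594]
ft_force: [-0.4, 0.2, -1.1]
finger_gap: 0.344
```

carry_out(motion=[[[0,0,0.0015],[0,0,0]],[[0,0,0.0015],[0,0,0]],[[0,0,0.0015],[0,0,0]]])

```text
t: 7.68
tcp_pos: [0.4617, -0.1685, 0.0695]
tool_rot: [3.141, 0.0, 1.594]
ft_force: [1.1, -0.6, -0.3]
finger_gap: 0.347
```

carry_out(motion=[[[0,0,0.001],[0,0,0]],[[0,0,0.001],[0,0,0]],[[0,0,0.001],[0,0,0]]])

```text
t: 8.05
tcp_pos: [0.4617, -0.1685, 0.0688]
tool_rot: [3.141, 0.0, 1.594]
ft_force: [-1.4, -0.5, 3.1]
finger_gap: 0.347
```

```bash
python3 -c "
from h import *
s=st(); go((.5075,-.168+.0012,.0715),1.593,s)"
```

```text
t 8.05 tcp [ 0.4617 -0.1685  0.0688] rot [3.1414e+00 1.0000e-04 1.5938e+00] F [-1.42 -0.55  3.06] M [0.04 0.08 0.02] gap 0.347
shift [0.0009, 0.0611, -0.0035] turn [0.0001, 0.0001, 0.0005]
```

carry_out(motion=[[[0,0,-0.0027],[0,0,0]],[[0,0.006,-0.0027],[0,0,0]],[[0,0.013,-0.0027],[0,0,0]],[[0,0.02,-0.0027],[0,0,0]],[[0,0.026,-0.0027],[0,0,0]],[[0,0.032,-0.0027],[0,0,0]],[[0,0.032,-0.0027],[0,0,0]]])

```text
t: 8.93
tcp_pos: [0.4859, -0.1679, 0.0707]
tool_rot: [3.141, 0.0, 1.594]
ft_force: [0.6, -0.7, -2.1]
finger_gap: 0.346
```

```bash
python3 -c "
from h import *
s=st()"
```

```text
t 8.93 tcp [ 0.4859 -0.1679  0.0707] rot [3.1414e+00 1.0000e-04 1.5940e+00] F [ 0.61 -0.66 -2.09] M [ 0.02  0.02 -0.03] gap 0.346
```

Sliding freely; on through the neck in smaller steps.

carry_out(motion=[[[0,0.005,0],[0,0,0]],[[0,0.01,0],[0,0,0]],[[0,0.014,0],[0,0,0]],[[0,0.018,0],[0,0,0]],[[0,0.018,0],[0,0,0]]])

```text
t: 9.55
tcp_pos: [0.4993, -0.1676, 0.0708]
tool_rot: [3.141, 0.0, 1.594]
ft_force: [-0.1, -0.2, -1.6]
finger_gap: 0.347
```

```bash
python3 -c "
from h import *
s=st()"
```

```text
t 9.55 tcp [ 0.4993 -0.1676  0.0708] rot [3.1414e+00 1.0000e-04 1.5940e+00] F [-0.09 -0.24 -1.57] M [-0.01 -0.01 -0.01] gap 0.347
```

carry_out(motion=[[[0,0.004,0],[0,0,0]],[[0,0.007,0],[0,0,0]],[[0,0.007,0],[0,0,0]]])

```text
t: 9.93
tcp_pos: [0.5046, -0.1675, 0.0708]
tool_rot: [3.141, 0.0, 1.594]
ft_force: [-0.5, 0.1, -1.8]
finger_gap: 0.342
```

carry_out(motion=[[[0,0.0015,0],[0,0,0]],[[0,0.0015,0],[0,0,0]],[[0,0.0015,0],[0,0,0]]])

```text
t: 10.3
tcp_pos: [0.5054, -0.1675, 0.0707]
tool_rot: [-3.142, -0.0, 1.594]
ft_force: [0.0, 0.1, -2.3]
finger_gap: 0.343
```

carry_out(motion=[[[0,0.0015,0],[0,0,0]],[[0,0.0015,0],[0,0,0]],[[0,0.0015,0],[0,0,0]]])

```text
t: 10.68
tcp_pos: [0.5066, -0.1674, 0.0708]
tool_rot: [3.142, -0.0, 1.594]
ft_force: [0.6, -0.1, -1.8]
finger_gap: 0.343
```

carry_out(motion=[[[0,0.0013,0],[0,0,0]],[[0,0.0013,0],[0,0,0]],[[0,0.0013,0],[0,0,0]]])

```text
t: 11.05
tcp_pos: [0.5076, -0.1674, 0.0707]
tool_rot: [-3.142, 0.0, 1.594]
ft_force: [0.0, -0.1, -2.0]
finger_gap: 0.346
```

carry_out(motion=[[[0,0.001,0],[0,0,0]],[[0,0.001,0],[0,0,0]],[[0,0.001,0],[0,0,0]]])

```text
t: 11.42
tcp_pos: [0.5079, -0.1673, 0.0707]
tool_rot: [-3.141, -0.0, 1.594]
ft_force: [-4.2, -1.3, -1.8]
finger_gap: 0.351
```

carry_out(motion=[[[0,-0.0003,0],[0,0,0]],[[0,-0.0003,-0.002],[0,0,0]],[[0,-0.0003,-0.0045],[0,0,0]],[[0,-0.0003,-0.0045],[0,0,0]]], force=60)

```text
t: 11.92
tcp_pos: [0.5079, -0.1674, 0.0742]
tool_rot: [-3.141, -0.0, 1.594]
ft_force: [-5.8, 0.6, -3.3]
finger_gap: 0.343
```

```bash
python3 -c "
from h import *
s=st()"
```

```text
t 11.93 tcp [ 0.5079 -0.1674  0.0742] rot [-3.1414e+00 -1.0000e-04  1.5939e+00] F [-5.76  0.59 -3.3 ] M [0.08 0.89 0.05] gap 0.343
```

carry_out(motion=[[[0,-0.0005,0],[0,0,0]],[[0,-0.0005,-0.001],[0,0,0]],[[0,-0.0005,-0.002],[0,0,0]],[[0,-0.0005,-0.002],[0,0,0]]])

```text
t: 12.42
tcp_pos: [0.5079, -0.1675, 0.0757]
tool_rot: [3.141, 0.0, 1.594]
ft_force: [-2.1, 0.0, -3.2]
finger_gap: 0.342
```

```bash
python3 -c "
from h import *
s=st()"
```

```text
t 12.43 tcp [ 0.5079 -0.1675  0.0757] rot [3.1413e+00 1.0000e-04 1.5938e+00] F [-2.12  0.05 -3.23] M [0.01 0.57 0.  ] gap 0.342
```

carry_out(motion=[[[0,0,-0.0013],[0,0,0]],[[0,0,-0.0025],[0,0,0]],[[0,0,-0.0025],[0,0,0]]])

```text
t: 12.8
tcp_pos: [0.5078, -0.1674, 0.0776]
tool_rot: [3.141, 0.0, 1.594]
ft_force: [-2.1, -1.1, -5.4]
finger_gap: 0.345
```

carry_out(motion=[[[0,0,-0.0008],[0,0,0]],[[0,0,-0.0008],[0,0,0]],[[0,0,-0.0008],[0,0,0]]])

```text
t: 13.18
tcp_pos: [0.5078, -0.1674, 0.078]
tool_rot: [3.142, -0.0, 1.594]
ft_force: [-0.4, -1.3, -8.2]
finger_gap: 0.34
```

carry_out(motion=[[[0,0,-0.0006],[0,0,0]],[[0,0,-0.001],[0,0,0]],[[0,0,-0.001],[0,0,0]]])

```text
t: 13.55
tcp_pos: [0.5077, -0.1674, 0.0788]
tool_rot: [3.142, -0.0, 1.594]
ft_force: [1.2, -0.9, -12.6]
finger_gap: 0.342
```

```bash
python3 -c "
from h import *
s=st()"
```

```text
t 13.55 tcp [ 0.5077 -0.1674  0.0788] rot [ 3.1416 -0.      1.5938] F [  1.16  -0.93 -12.63] M [-0.16 -0.09 -0.02] gap 0.342
```

carry_out(motion=[[[0,0,-0.0001],[0,0,0]],[[0,0,-0.0001],[0,0,0]],[[0,0,-0.0001],[0,0,0]],[[0,0,-0.0001],[0,0,0]],[[0,0,-0.0001],[0,0,0]]])

```text
t: 14.18
tcp_pos: [0.5078, -0.1674, 0.0789]
tool_rot: [3.142, 0.0, 1.594]
ft_force: [0.9, -0.3, -13.6]
finger_gap: 0.347
```

carry_out(motion=[[[0,0,0],[0,0,0]],[[0,0,0],[0,0,0]],[[0,0,0],[0,0,0]],[[0,0,0],[0,0,0]],[[0,0,0],[0,0,0]]])

```text
t: 14.8
tcp_pos: [0.5077, -0.1674, 0.0789]
tool_rot: [3.142, 0.0, 1.594]
ft_force: [1.4, -0.2, -13.6]
finger_gap: 0.343
```

carry_out(motion=[[[0,0,0],[0,0,0]],[[0,0,0],[0,0,0]],[[0,0,0],[0,0,0]],[[0,0,0],[0,0,0]]])

```text
t: 15.3
tcp_pos: [0.5077, -0.1674, 0.0789]
tool_rot: [-3.142, 0.0, 1.594]
ft_force: [0.8, -1.0, -12.7]
finger_gap: 0.345
```

carry_out(motion=[[[0,0,0.003],[0,0,0]],[[0,0,0.006],[0,0,0]],[[0,0,0.009],[0,0,0]],[[0,0,0.011],[0,0,0]],[[0,0,0.011],[0,0,0]],[[0,0,0.011],[0,0,0]]])

```text
t: 16.05
tcp_pos: [0.5077, -0.1674, 0.0707]
tool_rot: [-3.142, -0.0, 1.594]
ft_force: [-0.9, -0.3, -1.7]
finger_gap: 0.343
```

carry_out(motion=[[[0,0,0.0012],[0,0,0]],[[0,0,0.0012],[0,0,0]],[[0,0,0.0012],[0,0,0]]])

```text
t: 16.42
tcp_pos: [0.5077, -0.1674, 0.0698]
tool_rot: [3.142, -0.0, 1.594]
ft_force: [-1.5, -0.3, -1.8]
finger_gap: 0.344
```

```bash
python3 -c "
from h import *
s=st()"
```

```text
t 16.43 tcp [ 0.5077 -0.1674  0.0698] rot [ 3.1416 -0.      1.5939] F [-1.45 -0.32 -1.77] M [-0.07  0.31 -0.02] gap 0.344
```

carry_out(motion=[[[0,0,0.0008],[0,0,0]],[[0,0,0.0013],[0,0,0]],[[0,0,0.0013],[0,0,0]]], force=20)

```text
t: 16.8
tcp_pos: [0.5077, -0.1674, 0.0689]
tool_rot: [3.142, 0.0, 1.594]
ft_force: [-3.3, 0.2, 3.5]
finger_gap: 0.341
```

```bash
python3 -c "
from h import *
s=st()"
```

```text
t 16.8 tcp [ 0.5077 -0.1674  0.0689] rot [3.1415 0.     1.5938] F [-3.34  0.23  3.5 ] M [0.02 0.42 0.02] gap 0.341
```

carry_out(motion=[[[0,0,0],[0,0,0]],[[0,0,0],[0,0,0]],[[0,0,0],[0,0,0]],[[0,0,0],[0,0,0]],[[0,0,0],[0,0,0]]], hand=0.6)

```text
t: 17.42
tcp_pos: [0.5077, -0.1674, 0.0688]
tool_rot: [3.142, -0.0, 1.594]
ft_force: [0.3, -0.9, -0.3]
finger_gap: 0.803
```

carry_out(motion=[[[0,0,-0.03],[0,0,0]],[[0,0,-0.08],[0,0,0]],[[0,0,-0.15],[0,0,0]],[[0,0,-0.2],[0,0,0]],[[-0.1,0,-0.25],[0,0,0]],[[-0.18,0,-0.25],[0,0,0]],[[-0.26,0,-0.25],[0,0,0]],[[-0.34,0,-0.25],[0,0,0]],[[-0.4,0,-0.25],[0,0,0]],[[-0.4,0,-0.25],[0,0,0]]])

```text
t: 18.68
tcp_pos: [0.5137, -0.471, 0.2552]
tool_rot: [-3.141, 0.0, 1.59]
ft_force: [-1.0, 1.2, -1.5]
finger_gap: 0.802
```

```bash
python3 - <<'E'
from fit import *
s=st()
c,d=capture("side"); c2,d2=capture("top")
cv2.imwrite("pics/side2.png",c); cv2.imwrite("pics/top2.png",c2)
u=proj("side",[.49,-.167,.07]).astype(int); v=proj("top",[.49,-.167,.07]).astype(int)
A=c[u[1]-50:u[1]+50,u[0]-50:u[0]+50]; B=c2[v[1]-50:v[1]+50,v[0]-50:v[0]+50]
cv2.imwrite("pics/v2.png",np.hstack([cv2.resize(x,None,fx=4,fy=4,interpolation=2) for x in (A,B)]))
z=.054+.056
for n,i in (("side",c),("top",c2)):
    t=sat(i); print(n,"inner",fit(n,1-t,rect(19,19),z,[.507,-.167,.025])[0],"block",fit(n,t,rect(30,30),z,[.507,-.167,.025])[0],"plate",fit(n,t,rect(110,80),.054,[.4875,-.1667,.02])[0])
E
```

```text
t 18.68 tcp [ 0.5137 -0.471   0.2552] rot [-3.1411e+00  3.0000e-04  1.5904e+00] F [-0.97  1.17 -1.54] M [ 0.01  0.01 -0.  ] gap 0.802
side inner [ 0.50148933 -0.15632866 -0.11906469] block [ 0.51113236 -0.17358835  0.0072402 ] plate [ 0.49406134 -0.17329266 -0.05765416]
top inner [ 0.50694028 -0.16570621  0.02384739] block [ 0.50636675 -0.1610276   0.02460734] plate [ 0.48663956 -0.16412971  0.02218136]
```

View pics/v2.png

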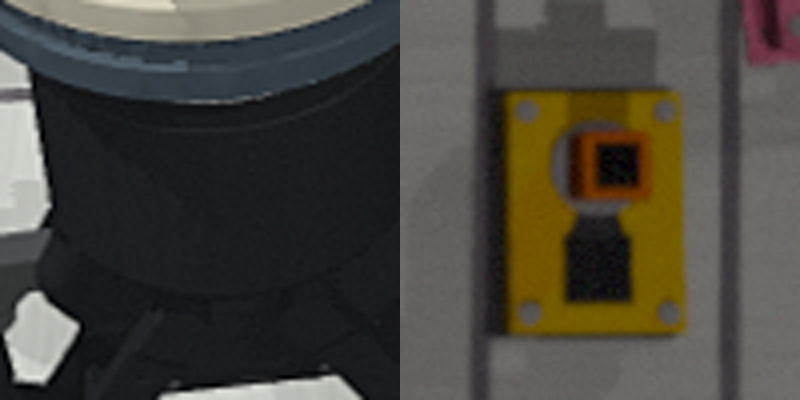

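The top crop shows the stop square at the narrow end of the slot, its flange on the plate and the wide end empty. The side view is blocked by the arm. The same-camera fit gives 46.2 mm of travel and a yaw within 0.1° of the plate's. One depth check for tilt and height, then I hand in.

```bash
python3 - <<'E'
from h import *
c,d=capture("top")
vv,uu=np.nonzero(hsvmask(c,(3,150,40),(14,255,255))); k=(abs(uu-362)<30)&(abs(vv-285)<30); w=world("top",d,np.c_[uu[k],vv[k]])
print("orange n",k.sum(),"z",np.percentile(w[:,2],[10,50,90]).round(4))
vv,uu=np.nonzero(hsvmask(c,(20,170,60),(32,255,255))); print("plate z",np.median(world("top",d,np.c_[uu,vv])[:,2]).round(4))
print("can,tub tops",world("top",d,[(270,319),(276,130)]).round(4).tolist())
vv,uu=np.nonzero(hsvmask(c,(105,150,60),(125,255,255)));w=world("top",d,np.c_[uu,vv]);w=w[(w[:,2]>.08)&(w[:,1]>.2)];print("blue",w.mean(0).round(4) if len(w) else None)
st()
E
```

```text
orange n 205 z [0.0994 0.1099 0.1124]
plate z 0.0542
can,tub tops [[0.4337, 0.0009, 0.0789], [0.8027, 0.0005, 0.0042]]
blue [0.5988 0.2574 0.0984]
t 18.82 tcp [ 0.5145 -0.4666  0.256 ] rot [-3.1412e+00 -8.0000e-04  1.5939e+00] F [ 0.54  1.34 -0.27] M [-0.   -0.05  0.03] gap 0.8
```

```bash
python3 -c "
from plant import workorder
print(workorder.job_done())"
```

```text
the job is handed in; nothing more can be done
None
```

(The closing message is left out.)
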